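Nest the dust hoods and seat the white reference on the scanner carrier

TASK

Get the imaging bench ready for calibration: clear the three bell-shaped dust hoods onto the parking post, the small one first, the middle one over it and the large one over both, each lowered until it just rests on what is under it and not forced down. Put the round white-topped reference disc flat inside the ring on the blue carrier, white side up. Leave the straight-sided canister where it stands.

Things in the scene. Friction and masses are not known exactly. Their poses are not given: they have to be found in the camera images.
- small_hood: Dark steel bell, open below, flat closed roof; tapered skirt narrowing up into a straight round neck; 3 mm wall, 4 mm roof. Stands on its mouth; origin at the mouth's centre, z up. 66 mm high; mouth 50 mm outside (44 mm inside) diameter; neck 26 mm diameter, from 36 mm up to the top.
- middle_hood: Dark steel bell, open below, flat closed roof; tapered skirt narrowing up into a straight round neck; 3 mm wall, 4 mm roof. Stands on its mouth; origin at the mouth's centre, z up. 74 mm high; mouth 76 mm outside (70 mm inside) diameter; neck 42 mm diameter (36 mm inside), from 42 mm up to the top. Nested, its roof rests on the small hood's roof, its mouth 4 mm below the small one's, 10 mm above the table.
- large_hood: Dark steel bell, open below, flat closed roof; tapered skirt narrowing up into a straight round neck; 3 mm wall, 4 mm roof. Stands on its mouth; origin at the mouth's centre, z up. 82 mm high; mouth 98 mm outside (92 mm inside) diameter; neck 58 mm diameter (52 mm inside), from 50 mm up to the top. Nested, its roof rests on the middle hood's roof, its mouth 4 mm below the middle one's, 6 mm above the table.
- reference: Reference standard: aluminium disc 50 mm in diameter and 32 mm high in all, its top 6 mm white. Lies flat, white side up. Origin: centre of its underside, z up.
- canister: Straight-sided dark canister with a grey lid, 47 mm in diameter, 72 mm high, not part of the job. Origin: centre of its underside, z up.
- post: Parking post, fixed to the table: an aluminium disc 56 mm in diameter and 14 mm high, carrying a brass tapered spigot 20 mm high (34 mm diameter at its foot, 20 mm at its top). The small hood goes over the spigot and stands on the disc. Origin: centre of the disc's underside, on the table, z up.
- carrier: Scanner carrier, fixed to the table: a blue board 140 x 120 mm with white corners on a black base, its top 30 mm above the table; at its centre a black ring of 66 mm inside and 82 mm outside diameter, standing 5 mm above the board, in which the reference disc is to lie on the blue board. Origin: under the ring's centre, at table height, z up.

How it is judged (in metres and radians):
At the end, for the whole second after the job is handed in: Nested on the post, upright within 7 degrees: small hood (10 mm off axis at most, mouth under 18 mm up), middle (10 mm, under 14 mm), large (12 mm, under 10 mm). Reference flat on the board, white side up, within 10 mm of the ring's centre. All released, at rest (horizontal distance between each of small_hood, middle_hood and post below 0.01 m and z of small_hood in the frame of post below 0.018 m and angle between each of small_hood, middle_hood, large_hood's own z axis and vertical below 0.12 rad and z of middle_hood in the frame of post below 0.014 m and horizontal distance between large_hood and post below 0.012 m and z of large_hood in the frame of post below 0.01 m and horizontal distance between reference and carrier below 0.01 m and z of reference in the frame of carrier between 0.027 and 0.0325 m and angle between reference's own z axis and vertical below 0.08 rad and linear speed of each of small_hood, middle_hood, large_hood, reference below 0.01 m/s); the robot touches nothing.
It fails at once if the canister is shifted by more than 30 mm or tipped over (distance of canister from where it was at the start of the episode above 0.03 m or angle between canister's own z axis and vertical above 0.5 rad).
It fails at once if a hood is forced or slammed onto what is under it (more than 60 N) (contact force between small_hood and post above 60 N or contact force between middle_hood and small_hood above 60 N or contact force between large_hood and middle_hood above 60 N).
It fails at once if a hood is dropped instead of lowered (falls free by more than about 15 mm) ((linear speed of small_hood above 0.55 m/s and contact force between the fingers and small_hood below 0.1 N) or (linear speed of middle_hood above 0.55 m/s and contact force between the fingers and middle_hood below 0.1 N) or (linear speed of large_hood above 0.55 m/s and contact force between the fingers and large_hood below 0.1 N)).
It also fails if it takes over 99 s, if anything falls off the work surface, if the arm or the gripper's body presses on something with over 40 N, if the wrist force passes 120 N, or if a joint passes its speed limit or range.

ROBOT

A 6-joint arm with a two-finger parallel gripper is mounted at the origin on the work surface. World frame = base frame: x ahead of the robot, y to its left, z up, the work surface at z = 0. Lengths are in mm, angles in rad, forces in N, time in s.
With the tool pointing down it reaches from about 275 to 850 mm from the base axis. Payload 5.2 kg.
Tool frame: the origin (TCP) lies midway between the tips of the shut fingers; the grasp point (between the pads) lies 19 mm behind it; z points along the fingers, y is the line along which they close (so a half turn about z gives the same grasp; the last joint's range is limited). The gripper opens to 85 mm and grips with 20 to 120 N. Pads are 22 mm wide; open, the fingers measure 114 mm over their backs; the gripper's body (76 mm by 85 mm) begins 54 mm behind the grasp point. The pads swing forward as they close: fully open they stand 13 mm farther back than shut.
Start: joints at [0.932, 0.259, 1.535, -0, 1.348, -0.203], TCP at [232.154, 498.607, 231.31] pointing down, gripper open.
Joint ranges: [-3.14, 3.14], [-0.91, 2.08], [0.19, 2.58], [-1.22, 4.36], [0.22, 2.71], [-3.12, 3.12]. Speed limits (rad/s): [2.57, 2.57, 3.14, 3.14, 3.14, 3.14].

INTERFACE

Orientations are given as a rotation vector (axis times angle).
In Python, from bench import bot gives the robot as it stands. The module is installed in compiled form; this text tells all that it offers.
- The arm moves only by the tool step_arm, never from a script. Its argument "series" is a list of rows, each an object of numbers: "wx", "wy", "wz": the turn, a rotation vector about the tool's x, y, z in rad; "dx", "dy", "dz": the shift along the tool's x, y, z in m; "claw": the opening, from 0 (shut) to 1 (fully open). In form: [{"wx": .., "wy": .., "wz": .., "dx": .., "dy": .., "dz": .., "claw": ..}, ...]. A call has 1 to 20 rows; each row is the pose to reach, as a shift and turn from the pose commanded when the call began, along the tool's axes at that moment; what a row does not reach only later rows make up. A row lasts 1/8 s, in which the tool goes at most 62.5 mm and 10.7 degrees, less where a joint would pass 70% of its speed; a pose out of reach is approached as far as the arm can. A call with a gripper value outside its range is refused whole. The fingers move at their own pace and stop on an object; the grip force is fixed at half the most. Time passes only in rows, so rows that repeat a pose let the fingers close. It gives the time, the measured TCP pose, the force, the opening and the grip force at its end, in the units of the state.
- bot.sense(): the state, without advancing time (a new reading comes with each control period).
- bot.read_camera(name): name is "scene" or "side" or "wrist"; returns a dict with "pixels" (400x640x3 uint8, red, green, blue), "depth" (400x640 float32, mm along the optical axis (not along the pixel's ray), 0 where there is no reading), "intrinsics" (3x3 intrinsics, pixels), "position" and "orientation" of the camera in the world; the wrist camera has in their place "hand_eye" (4x4, takes a point from camera to tool coordinates, whose origin is the TCP and whose axes are the flange's). Camera axes: x right, y down, z forward; pixel columns grow to the right and rows downward; lengths in mm; the calibration is good to about 2 mm. A picture is of the moment at which its call begins: read the wrist's pose just before it.
- bot.job_done(): hands the job in; it is judged then, once.
The state is a dict: "clock": time; "joints": joint angles; "qvel": joint speeds; "tau": joint torques, N m; "eef_pos": TCP position; "ee_rot": TCP orientation; "wrist_force": force on the tool from outside, world axes, zero at the start; "moment": the same for the moment, N m; "grip_width": opening from 0.0 (shut) to 1.0 (fully open); "gripper_force": force on a finger pad.
Only numpy, scipy, OpenCV 4.12 (cv2) and the standard library are available. Lean on these libraries where they do the work, as an engineer would, in place of code of your own. Each camera call takes 0.05 s, during which the arm holds its last target. There are 200 camera calls.

## Working session

There is one attempt and no reset: what is moved stays moved. The work goes in short steps, Python scripts to look and compute and a tool call to move; the robot and the scene stay as the last step left them, time stands still between calls to the robot, and variables do not carry over. Pictures are saved under pics/ and viewed, at most 14 in all, crops included, and the job is handed in when it is done.

Besides the shell and the picture viewer there is one more tool, called as a command line: name --argument value ..., lists and objects as JSON in quotes. step_arm: Moves the arm, as the interface text tells. Its arguments: {"type":"object","properties":{"series":{"type":"array","items":{"type":"object","properties":{"wx":{"type":"number"},"wy":{"type":"number"},"wz":{"type":"number"},"dx":{"type":"number"},"dy":{"type":"number"},"dz":{"type":"number"},"claw":{"type":"number"}}}}},"required":["series"]}

```bash
mkdir -p pics; cat > h.py <<'E'
import numpy as np, cv2
from scipy.spatial.transform import Rotation as R
from bench import bot
def cloud(c):
    K=np.array(c["intrinsics"]);d=c["depth"];v,u=np.mgrid[:d.shape[0],:d.shape[1]]
    P=np.stack([(u-K[0,2])/K[0,0]*d,(v-K[1,2])/K[1,1]*d,d],-1)
    o=np.array(c["orientation"]); o=o if o.shape==(3,3) else R.from_rotvec(o).as_matrix()
    return P@o.T+np.array(c["position"])
def snap(n,f):
    c=bot.read_camera(n);cv2.imwrite("pics/"+f+".png",c["pixels"][:,:,::-1]);return c
E
python3 - <<'E'
from h import *
s=bot.sense();print({k:np.round(v,3) for k,v in s.items()})
for n in("scene","side"):
    c=snap(n,n+"0");np.savez(n+"0.npz",**c)
    print(n,c["intrinsics"],c["position"],c["orientation"],(c["depth"]>0).mean())
E
```

```text
{'clock': np.float64(0.0), 'joints': array([ 0.932,  0.259,  1.536,  0.   ,  1.348, -0.203]), 'qvel': array([-0.001,  0.   , -0.001,  0.001, -0.001,  0.   ]), 'tau': array([ 1.0000e-03, -4.4603e+01, -2.9057e+01, -0.0000e+00,  1.2000e-02,
       -0.0000e+00]), 'eef_pos': array([231.811, 498.181, 230.486]), 'ee_rot': array([-6.790e-01, -3.067e+00,  3.000e-03]), 'wrist_force': array([-0.137,  0.08 , -0.85 ]), 'moment': array([ 0.023, -0.076, -0.009]), 'gripper_force': np.float64(0.0), 'grip_width': np.float64(1.002)}
scene [[400.88988735   0.         317.72950158]
 [  0.         400.88988735 201.92684007]
 [  0.           0.           1.        ]] [1031.86547442  142.72035542  626.70488299] [-1.59537971 -2.03265423  0.77932149] 0.99621484375
side [[464.58807591   0.         316.01631961]
 [  0.         464.58807591 196.6435853 ]
 [  0.           0.           1.        ]] [ 195.76868432 -499.30540262  679.66696874] [-2.2888004   0.69439555 -0.28769165] 0.995921875
```

View pics/scene0.png

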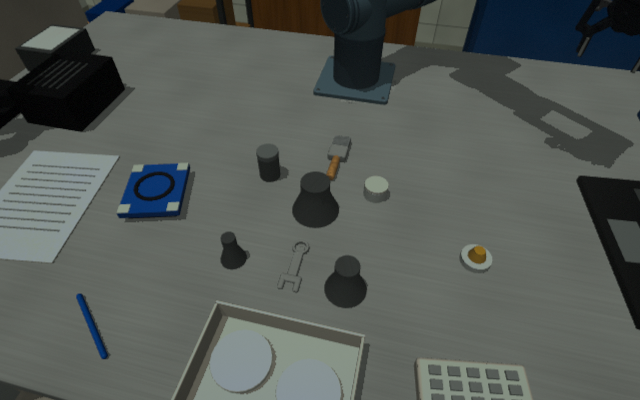

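View pics/side0.png

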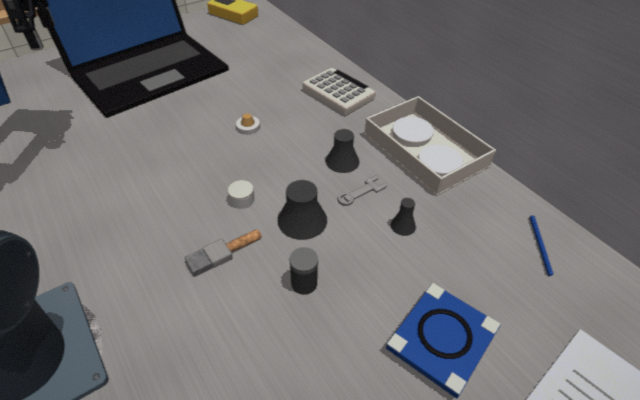

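```bash
python3 - <<'E'
from h import *
for n in("scene","side"):
    c=np.load(n+"0.npz");P=cloud(c);z=P[...,2]
    ok=(c["depth"]>0)&(z>8)&(z<150)&(P[...,0]>150)&(P[...,0]<900)&(abs(P[...,1])<600)
    N,L,st,_=cv2.connectedComponentsWithStats(ok.astype(np.uint8))
    print(n)
    for i in range(1,N):
        if st[i,4]<120: continue
        p=P[L==i];top=np.percentile(p[:,2],98);t=p[p[:,2]>top-3]
        (cx,cy),r=cv2.minEnclosingCircle(t[:,:2].astype(np.float32))
        print(st[i],"top",top.round(1),"c",np.round([cx,cy],1),"r",round(r,1),"n",len(t),"bbox",p.min(0).round(),p.max(0).round(),c["pixels"][L==i].mean(0).round())
E
```

```text
scene
[ 293  135   58   89 2280] top 82.3 c [507.    6.8] r 29.7 n 505 bbox [279. -37.   8.] [553.  51.  84.] [52. 52. 47.]
[256 143  24  36 705] top 72.7 c [ 432.1 -117. ] r 24.5 n 247 bbox [ 408. -140.    8.] [456. -94.  74.] [48. 52. 49.]
[ 116  162   74   56 3200] top 35.1 c [ 551.4 -329.8] r 86.6 n 354 bbox [ 465. -403.   12.] [ 634. -250.   37.] [27. 56. 93.]
[364 175  24  25 491] top 32.7 c [435.2 119.7] r 25.7 n 295 bbox [410.  95.   8.] [461. 144.  34.] [114. 122. 110.]
[ 577  175   63  152 3231] top 18.9 c [451.  586.8] r 167.2 n 1954 bbox [282. 542.   8.] [633. 600.  22.] [27. 29. 27.]
[220 231  25  35 591] top 66.6 c [ 659.6 -111.7] r 13.6 n 134 bbox [ 646. -132.    8.] [682. -92.  68.] [35. 38. 36.]
[460 244  32  27 641] top 34.0 c [558.5 323.3] r 11.0 n 87 bbox [530. 296.   8.] [586. 351.  36.] [117. 113.  88.]
[ 326  255   40   49 1404] top 74.5 c [672.8 102.1] r 21.2 n 428 bbox [652.  68.   8.] [707. 137.  76.] [39. 41. 39.]
[ 76 293  30  65 305] top 11.6 c [ 840.  -288.3] r 68.0 n 215 bbox [ 796. -343.    8.] [ 884. -236.   13.] [ 9. 47. 99.]
[ 178  300  187  100 330
[... 1204 characters left out ...]
3.6 c [507.3   7.3] r 29.8 n 537 bbox [462. -40.   8.] [550.  37.  86.] [50. 49. 49.]
[392 198  24  35 580] top 67.1 c [ 660.7 -112.6] r 13.3 n 114 bbox [ 639. -135.    8.] [680. -94.  69.] [48. 47. 47.]
[532 215  22  59 215] top 12.3 c [ 841.6 -290.2] r 67.8 n 113 bbox [ 797. -344.    8.] [ 883. -236.   13.] [ 53.  77. 129.]
[ 185  229   77   46 1264] top 21.9 c [349.9   7.5] r 69.7 n 475 bbox [280.  -5.   8.] [420.  40.  23.] [128. 115. 105.]
[ 290  247   29   46 1111] top 73.8 c [ 432.6 -116.5] r 23.7 n 479 bbox [ 409. -140.    8.] [456. -93.  75.] [73. 73. 72.]
[ 386  283  115  116 7068] top 35.6 c [ 547.6 -326.5] r 83.6 n 774 bbox [ 467. -404.   13.] [ 634. -249.   38.] [ 55.  81. 129.]
```

The scene view shows the large hood at pixel (315,200), the middle hood at (347,280), the small hood at (232,250), the canister at (268,162), the reference at (376,188), the post at (478,257) and the carrier at (155,190). The side view agrees with this. In both views the measured tops and radii match the given sizes to within about 2 mm.

Next I move over the small hood, turning the tool so that its y axis is world +y and its x axis is world -x.

step_arm --series '[{"dx": -0.646, "dy": -0.373, "dz": 0.06, "wz": -0.4358, "claw": 1}, {"dx": -0.646, "dy": -0.373, "dz": 0.06, "wz": -0.4358, "claw": 1}, {"dx": -0.646, "dy": -0.373, "dz": 0.06, "wz": -0.4358, "claw": 1}, {"dx": -0.646, "dy": -0.373, "dz": 0.06, "wz": -0.4358, "claw": 1}, {"dx": -0.646, "dy": -0.373, "dz": 0.06, "wz": -0.4358, "claw": 1}, {"dx": -0.646, "dy": -0.373, "dz": 0.06, "wz": -0.4358, "claw": 1}, {"dx": -0.646, "dy": -0.373, "dz": 0.06, "wz": -0.4358, "claw": 1}, {"dx": -0.646, "dy": -0.373, "dz": 0.06, "wz": -0.4358, "claw": 1}, {"dx": -0.646, "dy": -0.373, "dz": 0.06, "wz": -0.4358, "claw": 1}, {"dx": -0.646, "dy": -0.373, "dz": 0.06, "wz": -0.4358, "claw": 1}, {"dx": -0.646, "dy": -0.373, "dz": 0.06, "wz": -0.4358, "claw": 1}, {"dx": -0.646, "dy": -0.373, "dz": 0.06, "wz": -0.4358, "claw": 1}, {"dx": -0.646, "dy": -0.373, "dz": 0.06, "wz": -0.4358, "claw": 1}, {"dx": -0.646, "dy": -0.373, "dz": 0.06, "wz": -0.4358, "claw": 1}, {"dx": -0.646, "dy": -0.373, "dz": 0.06, "wz": -0.4358, "claw": 1}, {"dx": -0.646, "dy": -0.373, "dz": 0.06, "wz": -0.4358, "claw": 1}, {"dx": -0.646, "dy": -0.373, "dz": 0.06, "wz": -0.4358, "claw": 1}, {"dx": -0.646, "dy": -0.373, "dz": 0.06, "wz": -0.4358, "claw": 1}]'

```text
invalid input at $.series[0]: expected keys wx, wy, wz, dx, dy, dz, claw
```

step_arm --series '[{"wx": 0, "wy": 0, "wz": -0.4358, "dx": -0.646, "dy": -0.373, "dz": 0.06, "claw": 1}, {"wx": 0, "wy": 0, "wz": -0.4358, "dx": -0.646, "dy": -0.373, "dz": 0.06, "claw": 1}, {"wx": 0, "wy": 0, "wz": -0.4358, "dx": -0.646, "dy": -0.373, "dz": 0.06, "claw": 1}, {"wx": 0, "wy": 0, "wz": -0.4358, "dx": -0.646, "dy": -0.373, "dz": 0.06, "claw": 1}, {"wx": 0, "wy": 0, "wz": -0.4358, "dx": -0.646, "dy": -0.373, "dz": 0.06, "claw": 1}, {"wx": 0, "wy": 0, "wz": -0.4358, "dx": -0.646, "dy": -0.373, "dz": 0.06, "claw": 1}, {"wx": 0, "wy": 0, "wz": -0.4358, "dx": -0.646, "dy": -0.373, "dz": 0.06, "claw": 1}, {"wx": 0, "wy": 0, "wz": -0.4358, "dx": -0.646, "dy": -0.373, "dz": 0.06, "claw": 1}, {"wx": 0, "wy": 0, "wz": -0.4358, "dx": -0.646, "dy": -0.373, "dz": 0.06, "claw": 1}, {"wx": 0, "wy": 0, "wz": -0.4358, "dx": -0.646, "dy": -0.373, "dz": 0.06, "claw": 1}, {"wx": 0, "wy": 0, "wz": -0.4358, "dx": -0.646, "dy": -0.373, "dz": 0.06, "claw": 1}, {"wx": 0, "wy": 0, "wz": -0.4358, "dx": -0.646, "dy": -0.373, "dz": 0.06, "claw": 1}, {"wx": 0, "wy": 0, "wz": -0.4358, "dx": -0.646, "dy": -0.373, "dz": 0.06, "claw": 1}, {"wx": 0, "wy": 0, "wz": -0.4358, "dx": -0.646, "dy": -0.373, "dz": 0.06, "claw": 1}, {"wx": 0, "wy": 0, "wz": -0.4358, "dx": -0.646, "dy": -0.373, "dz": 0.06, "claw": 1}, {"wx": 0, "wy": 0, "wz": -0.4358, "dx": -0.646, "dy": -0.373, "dz": 0.06, "claw": 1}, {"wx": 0, "wy": 0, "wz": -0.4358, "dx": -0.646, "dy": -0.373, "dz": 0.06, "claw": 1}]'

```text
clock: 2.22
eef_pos: [660.1, -111.1, 171.9]
ee_rot: [-0.002, 3.141, -0.0]
wrist_force: [0.3, 0.3, 0.2]
grip_width: 1.003
gripper_force: 0.0
```

```bash
cat >> h.py <<'E'
def wcloud(s=None):
    s=bot.sense();c=bot.read_camera("wrist");K=np.array(c["intrinsics"]);d=c["depth"];v,u=np.mgrid[:d.shape[0],:d.shape[1]]
    P=np.stack([(u-K[0,2])/K[0,0]*d,(v-K[1,2])/K[1,1]*d,d],-1);H=np.array(c["hand_eye"])
    T=P@H[:3,:3].T+H[:3,3]
    return c,T@R.from_rotvec(s["ee_rot"]).as_matrix().T+s["eef_pos"],s
def tops(P,d,zlo,zhi,ctr,rad):
    m=(d>0)&(P[...,2]>zlo)&(P[...,2]<zhi)&(np.hypot(P[...,0]-ctr[0],P[...,1]-ctr[1])<rad)
    q=P[m]
    if len(q)<10: return None
    (x,y),r=cv2.minEnclosingCircle(q[:,:2].astype(np.float32))
    return np.round([x,y,r,np.median(q[:,2]),len(q)],1)
E
python3 - <<'E'
from h import *
for n in("scene","side"):
    c=np.load(n+"0.npz");P=cloud(c);p=c["pixels"].astype(int)
    m=(p.max(2)<45)&(p[...,2]-p[...,0]<25)&(P[...,2]>30)&(P[...,2]<40)&(np.hypot(P[...,0]-550,P[...,1]+327)<50)
    q=P[m];e=cv2.fitEllipse(q[:,:2].astype(np.float32));(x,y),r=cv2.minEnclosingCircle(q[:,:2].astype(np.float32))
    print(n,len(q),(x,y,r),q.mean(0),np.hypot(*(q[:,:2]-[x,y]).T).min())
    w=(p.min(2)>(80 if n=="scene" else 120))&(P[...,2]>25)&(P[...,2]<40)&(np.hypot(P[...,0]-550,P[...,1]+327)<100)
    q=P[w];(x,y),r=cv2.minEnclosingCircle(q[:,:2].astype(np.float32));print(" corners",x,y,r)
c,P,s=wcloud();cv2.imwrite("pics/w1.png",c["pixels"][:,:,::-1])
print(tops(P,c["depth"],60,73,(660,-112),25), s["eef_pos"], c["hand_eye"])
E
```

```text
scene 277 (551.0914306640625, -325.56341552734375, 39.72938919067383) [ 552.84617951 -324.39904732   33.6433399 ] 33.1506439012517
 corners 550.03125 -326.8165283203125 91.05982971191406
side 579 (549.9757080078125, -326.86138916015625, 40.292236328125) [ 548.14595846 -328.81068883   34.48402601] 32.75129954554983
 corners 550.8544921875 -326.471435546875 90.62838745117188
[ 661.1 -111.4   13.    65.6  603. ] [ 660.1394997  -111.06710274  171.94210016] [[-1.40637274e-03 -9.51290277e-01 -3.08293418e-01  7.87781600e+01]
 [ 9.99998945e-01 -1.45033282e-03 -8.65530863e-05  7.51299268e-01]
 [-3.64790954e-04 -3.08293214e-01  9.51291312e-01 -1.42205008e+02]
 [ 0.00000000e+00  0.00000000e+00  0.00000000e+00  1.00000000e+00]]
```

View pics/w1.png

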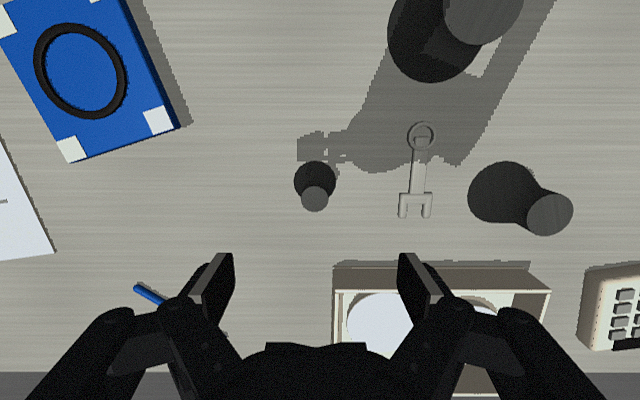

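The wrist view shows the small hood's roof at (315,198), centred between the fingers. The measured centre is (661,-111), radius 13, z 66. Next: descend and grip.

step_arm --series '[{"wx": 0, "wy": 0, "wz": 0, "dx": -0.001, "dy": 0, "dz": 0.04, "claw": 1}, {"wx": 0, "wy": 0, "wz": 0, "dx": -0.001, "dy": 0, "dz": 0.08, "claw": 1}, {"wx": 0, "wy": 0, "wz": 0, "dx": -0.001, "dy": 0, "dz": 0.12, "claw": 1}, {"wx": 0, "wy": 0, "wz": 0, "dx": -0.001, "dy": 0, "dz": 0.138, "claw": 1}, {"wx": 0, "wy": 0, "wz": 0, "dx": -0.001, "dy": 0, "dz": 0.138, "claw": 1}, {"wx": 0, "wy": 0, "wz": 0, "dx": -0.001, "dy": 0, "dz": 0.138, "claw": 0.5}, {"wx": 0, "wy": 0, "wz": 0, "dx": -0.001, "dy": 0, "dz": 0.138, "claw": 0.4}, {"wx": 0, "wy": 0, "wz": 0, "dx": -0.001, "dy": 0, "dz": 0.138, "claw": 0}, {"wx": 0, "wy": 0, "wz": 0, "dx": -0.001, "dy": 0, "dz": 0.138, "claw": 0}, {"wx": 0, "wy": 0, "wz": 0, "dx": -0.001, "dy": 0, "dz": 0.138, "claw": 0}, {"wx": 0, "wy": 0, "wz": 0, "dx": -0.001, "dy": 0, "dz": 0.138, "claw": 0}, {"wx": 0, "wy": 0, "wz": 0, "dx": -0.001, "dy": 0, "dz": 0.138, "claw": 0}]'

```text
clock: 3.78
eef_pos: [662.0, -112.4, 34.6]
ee_rot: [0.0, 3.14, -0.001]
wrist_force: [-0.6, 0.9, 5.2]
grip_width: 0.289
gripper_force: 59.0
```

step_arm --series '[{"wx": 0, "wy": 0, "wz": 0, "dx": 0, "dy": 0, "dz": -0.03, "claw": 0}, {"wx": 0, "wy": 0, "wz": 0, "dx": 0, "dy": 0, "dz": -0.075, "claw": 0}, {"wx": 0, "wy": 0, "wz": 0, "dx": 0.005, "dy": 0.022, "dz": -0.1, "claw": 0}, {"wx": 0, "wy": 0, "wz": 0, "dx": 0.017, "dy": 0.075, "dz": -0.1, "claw": 0}, {"wx": 0, "wy": 0, "wz": 0, "dx": 0.03, "dy": 0.13, "dz": -0.1, "claw": 0}, {"wx": 0, "wy": 0, "wz": 0, "dx": 0.043, "dy": 0.185, "dz": -0.1, "claw": 0}, {"wx": 0, "wy": 0, "wz": 0, "dx": 0.056, "dy": 0.24, "dz": -0.1, "claw": 0}, {"wx": 0, "wy": 0, "wz": 0, "dx": 0.069, "dy": 0.295, "dz": -0.1, "claw": 0}, {"wx": 0, "wy": 0, "wz": 0, "dx": 0.082, "dy": 0.35, "dz": -0.1, "claw": 0}, {"wx": 0, "wy": 0, "wz": 0, "dx": 0.094, "dy": 0.4, "dz": -0.09, "claw": 0}, {"wx": 0, "wy": 0, "wz": 0, "dx": 0.102, "dy": 0.4355, "dz": -0.07, "claw": 0}, {"wx": 0, "wy": 0, "wz": 0, "dx": 0.102, "dy": 0.4355, "dz": -0.05, "claw": 0}, {"wx": 0, "wy": 0, "wz": 0, "dx": 0.102, "dy": 0.4355, "dz": -0.05, "claw": 0}, {"wx": 0, "wy": 0, "wz": 0, "dx": 0.102, "dy": 0.4355, "dz": -0.05, "claw": 0}]'

```text
clock: 5.52
eef_pos: [559.8, 322.9, 83.8]
ee_rot: [0.001, 3.141, 0.0]
wrist_force: [0.3, -0.6, -0.6]
grip_width: 0.285
gripper_force: 58.7
```

```bash
python3 - <<'E'
from h import *
s=bot.sense();print(s["eef_pos"],s["ee_rot"],s["wrist_force"],s["grip_width"])
for n in("scene","side"):
    c=snap(n,n+"1");P=cloud(c);p=c["pixels"]
    cv2.imwrite("pics/%s1c.png"%n,cv2.resize(p[180:300,400:560] if n=="scene" else p[60:180,170:330],None,fx=3,fy=3)[:,:,::-1])
    m=(np.hypot(P[...,0]-559,P[...,1]-323)<32)
    for lo,hi in((12,17),(48,56),(56,64)):
        q=P[m&(P[...,2]>lo)&(P[...,2]<hi)]
        if len(q)>5:print(n,lo,len(q),cv2.minEnclosingCircle(q[:,:2].astype(np.float32)),q.min(0).round(1),q.max(0).round(1))
E
python3 -c "
import cv2,numpy as np
cv2.imwrite('pics/b1.png',np.hstack([cv2.resize(cv2.imread('pics/%s1c.png'%n),(400,300)) for n in('scene','side')]))"
```

```text
[559.81043818 322.93339542  83.84726984] [9.38282991e-04 3.14106322e+00 1.11231328e-04] [ 0.34489324 -0.6445852  -0.56828639] 0.2851129743151011
scene 12 266 ((559.558837890625, 323.693603515625), 27.928939819335938) [538.2 296.6  12. ] [585.6 350.5  16.8]
scene 48 129 ((559.0549926757812, 321.32623291015625), 24.31928062438965) [545.5 297.6  48.3] [582.9 344.4  56. ]
scene 56 129 ((559.7722778320312, 321.54052734375), 21.577030181884766) [543.8 300.5  56. ] [580.5 342.7  64. ]
side 12 162 ((558.8340454101562, 323.8178405761719), 29.52228546142578) [531.5 295.6  12.1] [586.4 350.8  17. ]
side 48 55 ((558.0554809570312, 317.8592529296875), 23.247129440307617) [536.1 296.2  48.8] [579.8 326.5  55.7]
side 56 85 ((557.6641235351562, 317.9467468261719), 22.166431427001953) [536.2 296.3  56. ] [579.1 333.3  64. ]
```

View pics/b1.png

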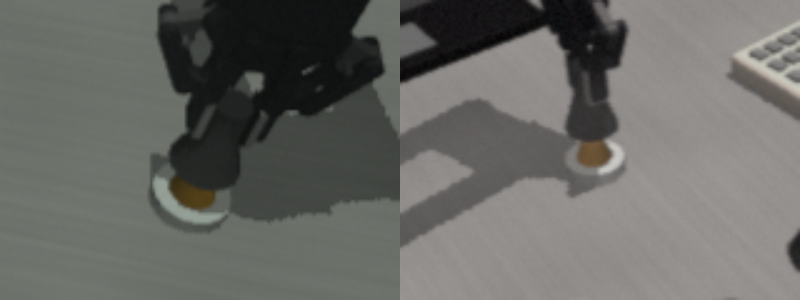

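The hood is centred over the spigot to within about 2 mm: the left crop shows the brass at (193,190) and the right crop at (596,152), both directly under the mouth. I shift 1.5 mm in y and lower slowly.

step_arm --series '[{"wx": 0, "wy": 0, "wz": 0, "dx": 0, "dy": 0.0015, "dz": 0.008, "claw": 0}, {"wx": 0, "wy": 0, "wz": 0, "dx": 0, "dy": 0.0015, "dz": 0.016, "claw": 0}, {"wx": 0, "wy": 0, "wz": 0, "dx": 0, "dy": 0.0015, "dz": 0.024, "claw": 0}, {"wx": 0, "wy": 0, "wz": 0, "dx": 0, "dy": 0.0015, "dz": 0.03, "claw": 0}, {"wx": 0, "wy": 0, "wz": 0, "dx": 0, "dy": 0.0015, "dz": 0.032, "claw": 0}, {"wx": 0, "wy": 0, "wz": 0, "dx": 0, "dy": 0.0015, "dz": 0.033, "claw": 0}, {"wx": 0, "wy": 0, "wz": 0, "dx": 0, "dy": 0.0015, "dz": 0.034, "claw": 0}, {"wx": 0, "wy": 0, "wz": 0, "dx": 0, "dy": 0.0015, "dz": 0.034, "claw": 0}]'

```text
clock: 6.62
eef_pos: [559.4, 324.8, 49.5]
ee_rot: [-0.0, 3.141, 0.0]
wrist_force: [0.0, -0.1, -0.3]
grip_width: 0.287
gripper_force: 58.7
```

step_arm --series '[{"wx": 0, "wy": 0, "wz": 0, "dx": 0, "dy": 0, "dz": 0.0005, "claw": 0}, {"wx": 0, "wy": 0, "wz": 0, "dx": 0, "dy": 0, "dz": 0.001, "claw": 0}, {"wx": 0, "wy": 0, "wz": 0, "dx": 0, "dy": 0, "dz": 0.0015, "claw": 0}, {"wx": 0, "wy": 0, "wz": 0, "dx": 0, "dy": 0, "dz": 0.0015, "claw": 0}]'

```text
clock: 7.12
eef_pos: [559.4, 324.8, 48.6]
ee_rot: [-0.0, 3.141, 0.0]
wrist_force: [-2.1, -0.1, 5.3]
grip_width: 0.284
gripper_force: 59.4
```

step_arm --series '[{"wx": 0, "wy": 0, "wz": 0, "dx": 0, "dy": 0, "dz": -0.0005, "claw": 0.4}, {"wx": 0, "wy": 0, "wz": 0, "dx": 0, "dy": 0, "dz": -0.0005, "claw": 1}, {"wx": 0, "wy": 0, "wz": 0, "dx": 0, "dy": 0, "dz": -0.0005, "claw": 1}, {"wx": 0, "wy": 0, "wz": 0, "dx": 0, "dy": 0, "dz": -0.0005, "claw": 1}, {"wx": 0, "wy": 0, "wz": 0, "dx": 0, "dy": 0, "dz": -0.03, "claw": 1}, {"wx": 0, "wy": 0, "wz": 0, "dx": 0, "dy": 0, "dz": -0.08, "claw": 1}, {"wx": 0, "wy": 0, "wz": 0, "dx": 0, "dy": 0, "dz": -0.125, "claw": 1}, {"wx": 0, "wy": 0, "wz": 0, "dx": -0.024, "dy": -0.047, "dz": -0.125, "claw": 1}, {"wx": 0, "wy": 0, "wz": 0, "dx": -0.05, "dy": -0.097, "dz": -0.125, "claw": 1}, {"wx": 0, "wy": 0, "wz": 0, "dx": -0.076, "dy": -0.148, "dz": -0.125, "claw": 1}, {"wx": 0, "wy": 0, "wz": 0, "dx": -0.102, "dy": -0.199, "dz": -0.125, "claw": 1}, {"wx": 0, "wy": 0, "wz": 0, "dx": -0.114, "dy": -0.223, "dz": -0.125, "claw": 1}, {"wx": 0, "wy": 0, "wz": 0, "dx": -0.114, "dy": -0.223, "dz": -0.125, "claw": 1}, {"wx": 0, "wy": 0, "wz": 0, "dx": -0.114, "dy": -0.223, "dz": -0.125, "claw": 1}]'

```text
clock: 8.88
eef_pos: [672.7, 103.1, 172.6]
ee_rot: [0.001, -3.141, -0.001]
wrist_force: [-0.6, -0.2, -0.3]
grip_width: 1.004
gripper_force: 0.0
```

```bash
cat > chk.py <<'E'
from h import *
import sys
lo,hi,x,y,r=map(float,sys.argv[1:6]);lo2,hi2=map(float,sys.argv[6:8])
c,P,s=wcloud();print("eef",s["eef_pos"].round(1),"obj",tops(P,c["depth"],lo,hi,(x,y),r))
for n in("scene","side"):
    c=bot.read_camera(n);P=cloud(c);cv2.imwrite("pics/%s_%s.png"%(n,sys.argv[8]),c["pixels"][:,:,::-1])
    print(n,"stack",tops(P,c["depth"],lo2,hi2,(559,323.5),35),"obj",tops(P,c["depth"],lo,hi,(x,y),r))
E
python3 chk.py 71 78 673.5 101.7 30 76 84 a
```

```text
eef [672.7 103.1 172.6] obj [ 674.   103.7   21.    73.7 1605. ]
scene stack [557.6 324.3  14.1  78.8 159. ] obj [672.8 102.4  21.4  73.  444. ]
side stack [557.8 323.3  15.   80.1  75. ] obj [674.5 101.9  22.1  74.  217. ]
```

step_arm --series '[{"wx": 0, "wy": 0, "wz": 0, "dx": -0.0005, "dy": 0.0005, "dz": 0.04, "claw": 1}, {"wx": 0, "wy": 0, "wz": 0, "dx": -0.0005, "dy": 0.0005, "dz": 0.08, "claw": 1}, {"wx": 0, "wy": 0, "wz": 0, "dx": -0.0005, "dy": 0.0005, "dz": 0.12, "claw": 1}, {"wx": 0, "wy": 0, "wz": 0, "dx": -0.0005, "dy": 0.0005, "dz": 0.134, "claw": 1}, {"wx": 0, "wy": 0, "wz": 0, "dx": -0.0005, "dy": 0.0005, "dz": 0.134, "claw": 1}, {"wx": 0, "wy": 0, "wz": 0, "dx": -0.0005, "dy": 0.0005, "dz": 0.134, "claw": 0.6}, {"wx": 0, "wy": 0, "wz": 0, "dx": -0.0005, "dy": 0.0005, "dz": 0.134, "claw": 0}, {"wx": 0, "wy": 0, "wz": 0, "dx": -0.0005, "dy": 0.0005, "dz": 0.134, "claw": 0}, {"wx": 0, "wy": 0, "wz": 0, "dx": -0.0005, "dy": 0.0005, "dz": 0.134, "claw": 0}, {"wx": 0, "wy": 0, "wz": 0, "dx": -0.0005, "dy": 0.0005, "dz": 0.134, "claw": 0}, {"wx": 0, "wy": 0, "wz": 0, "dx": -0.0005, "dy": 0.0005, "dz": 0.134, "claw": 0}]'

```text
clock: 10.4
eef_pos: [675.0, 102.2, 40.8]
ee_rot: [0.0, 3.138, 0.0]
wrist_force: [-1.4, 0.4, 6.3]
grip_width: 0.474
gripper_force: 61.0
```

step_arm --series '[{"wx": 0, "wy": 0, "wz": 0, "dx": 0, "dy": 0, "dz": -0.03, "claw": 0}, {"wx": 0, "wy": 0, "wz": 0, "dx": 0, "dy": 0, "dz": -0.075, "claw": 0}, {"wx": 0, "wy": 0, "wz": 0, "dx": 0.012, "dy": 0.022, "dz": -0.115, "claw": 0}, {"wx": 0, "wy": 0, "wz": 0, "dx": 0.035, "dy": 0.068, "dz": -0.115, "claw": 0}, {"wx": 0, "wy": 0, "wz": 0, "dx": 0.06, "dy": 0.115, "dz": -0.115, "claw": 0}, {"wx": 0, "wy": 0, "wz": 0, "dx": 0.085, "dy": 0.163, "dz": -0.115, "claw": 0}, {"wx": 0, "wy": 0, "wz": 0, "dx": 0.105, "dy": 0.2, "dz": -0.11, "claw": 0}, {"wx": 0, "wy": 0, "wz": 0, "dx": 0.1155, "dy": 0.2215, "dz": -0.1, "claw": 0}, {"wx": 0, "wy": 0, "wz": 0, "dx": 0.1155, "dy": 0.2215, "dz": -0.09, "claw": 0}, {"wx": 0, "wy": 0, "wz": 0, "dx": 0.1155, "dy": 0.2215, "dz": -0.09, "claw": 0}, {"wx": 0, "wy": 0, "wz": 0, "dx": 0.1155, "dy": 0.2215, "dz": -0.09, "claw": 0}]'

```text
clock: 11.78
eef_pos: [559.3, 322.5, 128.7]
ee_rot: [0.003, 3.141, -0.001]
wrist_force: [0.0, -0.3, -1.3]
grip_width: 0.479
gripper_force: 60.7
```

```bash
cat > air.py <<'E'
from h import *
import sys
r=float(sys.argv[1]);lo,hi=map(float,sys.argv[2:4]);s=bot.sense();print(s["eef_pos"].round(1),s["wrist_force"].round(1),s["grip_width"])
for n in("scene","side"):
    c=snap(n,n+sys.argv[4]);P=cloud(c);p=c["pixels"]
    m=(np.hypot(P[...,0]-559,P[...,1]-323)<r+12)&(P[...,2]>lo)&(P[...,2]<hi)
    q=P[m]
    # near-mouth silhouette extent; circle of known radius fitted to the visible arc
    from scipy.optimize import least_squares
    f=least_squares(lambda v:np.hypot(q[:,0]-v[0],q[:,1]-v[1])-r,[559,323],loss="soft_l1");print(n,len(q),f.x.round(1),np.abs(f.fun).mean().round(2),q.min(0).round(1),q.max(0).round(1))
E
python3 air.py 36.5 90 97 b
```

```text
[559.3 322.5 128.7] [ 0.  -0.3 -1.3] 0.47926965178531794
scene 225 [555.1 322.5] 1.11 [535.5 285.   90. ] [595.1 356.3  97. ]
side 124 [559.3 323.7] 1.47 [521.5 283.   90.1] [593.8 340.7  96.9]
```

step_arm --series '[{"wx": 0, "wy": 0, "wz": 0, "dx": 0, "dy": 0.0012, "dz": 0.008, "claw": 0}, {"wx": 0, "wy": 0, "wz": 0, "dx": 0, "dy": 0.0012, "dz": 0.016, "claw": 0}, {"wx": 0, "wy": 0, "wz": 0, "dx": 0, "dy": 0.0012, "dz": 0.024, "claw": 0}, {"wx": 0, "wy": 0, "wz": 0, "dx": 0, "dy": 0.0012, "dz": 0.032, "claw": 0}, {"wx": 0, "wy": 0, "wz": 0, "dx": 0, "dy": 0.0012, "dz": 0.038, "claw": 0}, {"wx": 0, "wy": 0, "wz": 0, "dx": 0, "dy": 0.0012, "dz": 0.042, "claw": 0}, {"wx": 0, "wy": 0, "wz": 0, "dx": 0, "dy": 0.0012, "dz": 0.045, "claw": 0}, {"wx": 0, "wy": 0, "wz": 0, "dx": 0, "dy": 0.0012, "dz": 0.045, "claw": 0}]'

```text
clock: 12.88
eef_pos: [558.2, 324.9, 83.7]
ee_rot: [0.0, -3.141, 0.0]
wrist_force: [-0.8, -1.0, -0.9]
grip_width: 0.476
gripper_force: 60.7
```

```bash
python3 air.py 36.5 45 52 c
```

```text
[558.2 324.9  83.7] [-0.8 -1.  -0.9] 0.4756180595117771
scene 199 [553.9 324.9] 1.1 [533.4 286.9  45. ] [593.2 360.2  52. ]
side 117 [558.6 326.2] 1.49 [520.5 285.8  45.1] [591.9 344.   52. ]
```

step_arm --series '[{"wx": 0, "wy": 0, "wz": 0, "dx": -0.001, "dy": 0, "dz": 0.004, "claw": 0}, {"wx": 0, "wy": 0, "wz": 0, "dx": -0.001, "dy": 0, "dz": 0.008, "claw": 0}, {"wx": 0, "wy": 0, "wz": 0, "dx": -0.001, "dy": 0, "dz": 0.012, "claw": 0}, {"wx": 0, "wy": 0, "wz": 0, "dx": -0.001, "dy": 0, "dz": 0.012, "claw": 0}]'

```text
clock: 13.48
eef_pos: [558.9, 324.8, 71.2]
ee_rot: [-0.0, -3.141, 0.001]
wrist_force: [-0.1, -0.4, -1.3]
grip_width: 0.476
gripper_force: 60.7
```

step_arm --series '[{"wx": 0, "wy": 0, "wz": 0, "dx": 0, "dy": 0, "dz": 0.004, "claw": 0}, {"wx": 0, "wy": 0, "wz": 0, "dx": 0, "dy": 0, "dz": 0.008, "claw": 0}, {"wx": 0, "wy": 0, "wz": 0, "dx": 0, "dy": 0, "dz": 0.012, "claw": 0}, {"wx": 0, "wy": 0, "wz": 0, "dx": 0, "dy": 0, "dz": 0.016, "claw": 0}, {"wx": 0, "wy": 0, "wz": 0, "dx": 0, "dy": 0, "dz": 0.019, "claw": 0}, {"wx": 0, "wy": 0, "wz": 0, "dx": 0, "dy": 0, "dz": 0.0205, "claw": 0}, {"wx": 0, "wy": 0, "wz": 0, "dx": 0, "dy": 0, "dz": 0.0215, "claw": 0}, {"wx": 0, "wy": 0, "wz": 0, "dx": 0, "dy": 0, "dz": 0.0215, "claw": 0}]'

```text
clock: 14.48
eef_pos: [559.4, 325.0, 50.8]
ee_rot: [-0.0, 3.141, 0.0]
wrist_force: [-1.1, -0.6, 2.6]
grip_width: 0.476
gripper_force: 61.1
```

step_arm --series '[{"wx": 0, "wy": 0, "wz": 0, "dx": 0, "dy": 0, "dz": 0.0005, "claw": 0}, {"wx": 0, "wy": 0, "wz": 0, "dx": 0, "dy": 0, "dz": 0.001, "claw": 0}, {"wx": 0, "wy": 0, "wz": 0, "dx": 0, "dy": 0, "dz": 0.0015, "claw": 0}, {"wx": 0, "wy": 0, "wz": 0, "dx": 0, "dy": 0, "dz": 0.0015, "claw": 0}]'

```text
clock: 14.98
eef_pos: [559.6, 325.1, 50.8]
ee_rot: [-0.0, 3.14, 0.001]
wrist_force: [-3.7, -1.9, 12.2]
grip_width: 0.477
gripper_force: 62.0
```

step_arm --series '[{"wx": 0, "wy": 0, "wz": 0, "dx": 0, "dy": 0, "dz": -0.001, "claw": 0.6}, {"wx": 0, "wy": 0, "wz": 0, "dx": 0, "dy": 0, "dz": -0.001, "claw": 1}, {"wx": 0, "wy": 0, "wz": 0, "dx": 0, "dy": 0, "dz": -0.001, "claw": 1}, {"wx": 0, "wy": 0, "wz": 0, "dx": 0, "dy": 0, "dz": -0.001, "claw": 1}, {"wx": 0, "wy": 0, "wz": 0, "dx": 0, "dy": 0, "dz": -0.03, "claw": 1}, {"wx": 0, "wy": 0, "wz": 0, "dx": 0, "dy": 0, "dz": -0.08, "claw": 1}, {"wx": 0, "wy": 0, "wz": 0, "dx": 0, "dy": 0, "dz": -0.131, "claw": 1}, {"wx": 0, "wy": 0, "wz": 0, "dx": 0.008, "dy": -0.05, "dz": -0.131, "claw": 1}, {"wx": 0, "wy": 0, "wz": 0, "dx": 0.017, "dy": -0.105, "dz": -0.131, "claw": 1}, {"wx": 0, "wy": 0, "wz": 0, "dx": 0.026, "dy": -0.16, "dz": -0.131, "claw": 1}, {"wx": 0, "wy": 0, "wz": 0, "dx": 0.035, "dy": -0.215, "dz": -0.131, "claw": 1}, {"wx": 0, "wy": 0, "wz": 0, "dx": 0.044, "dy": -0.27, "dz": -0.131, "claw": 1}, {"wx": 0, "wy": 0, "wz": 0, "dx": 0.052, "dy": -0.318, "dz": -0.131, "claw": 1}, {"wx": 0, "wy": 0, "wz": 0, "dx": 0.052, "dy": -0.318, "dz": -0.131, "claw": 1}, {"wx": 0, "wy": 0, "wz": 0, "dx": 0.052, "dy": -0.318, "dz": -0.131, "claw": 1}]'

```text
clock: 16.85
eef_pos: [507.4, 7.2, 179.8]
ee_rot: [0.002, 3.141, 0.001]
wrist_force: [-0.1, 0.8, -0.7]
grip_width: 1.001
gripper_force: 0.0
```

```bash
python3 chk.py 79 86 507.2 7 38 80 88 d
```

```text
eef [507.4   7.2 179.8] obj [ 507.8    7.6   29.1   81.7 3083. ]
scene stack [558.4 325.   22.   82.7 394. ] obj [507.5   5.6  30.2  81.2 522. ]
side stack [559.2 323.7  21.7  84.3 183. ] obj [508.    6.3  30.2  82.1 594. ]
```

step_arm --series '[{"wx": 0, "wy": 0, "wz": 0, "dx": 0, "dy": 0, "dz": 0.04, "claw": 1}, {"wx": 0, "wy": 0, "wz": 0, "dx": 0, "dy": 0, "dz": 0.08, "claw": 1}, {"wx": 0, "wy": 0, "wz": 0, "dx": 0, "dy": 0, "dz": 0.12, "claw": 1}, {"wx": 0, "wy": 0, "wz": 0, "dx": 0, "dy": 0, "dz": 0.134, "claw": 1}, {"wx": 0, "wy": 0, "wz": 0, "dx": 0, "dy": 0, "dz": 0.134, "claw": 1}, {"wx": 0, "wy": 0, "wz": 0, "dx": 0, "dy": 0, "dz": 0.134, "claw": 0.75}, {"wx": 0, "wy": 0, "wz": 0, "dx": 0, "dy": 0, "dz": 0.134, "claw": 0}, {"wx": 0, "wy": 0, "wz": 0, "dx": 0, "dy": 0, "dz": 0.134, "claw": 0}, {"wx": 0, "wy": 0, "wz": 0, "dx": 0, "dy": 0, "dz": 0.134, "claw": 0}, {"wx": 0, "wy": 0, "wz": 0, "dx": 0, "dy": 0, "dz": 0.134, "claw": 0}, {"wx": 0, "wy": 0, "wz": 0, "dx": 0, "dy": 0, "dz": 0.134, "claw": 0}]'

```text
clock: 18.38
eef_pos: [508.7, 6.9, 47.8]
ee_rot: [-0.0, 3.138, -0.001]
wrist_force: [-0.8, 0.2, 6.3]
grip_width: 0.663
gripper_force: 63.7
```

step_arm --series '[{"wx": 0, "wy": 0, "wz": 0, "dx": 0, "dy": 0, "dz": -0.03, "claw": 0}, {"wx": 0, "wy": 0, "wz": 0, "dx": 0, "dy": 0, "dz": -0.075, "claw": 0}, {"wx": 0, "wy": 0, "wz": 0, "dx": -0.003, "dy": 0.022, "dz": -0.115, "claw": 0}, {"wx": 0, "wy": 0, "wz": 0, "dx": -0.012, "dy": 0.07, "dz": -0.12, "claw": 0}, {"wx": 0, "wy": 0, "wz": 0, "dx": -0.02, "dy": 0.12, "dz": -0.12, "claw": 0}, {"wx": 0, "wy": 0, "wz": 0, "dx": -0.028, "dy": 0.17, "dz": -0.12, "claw": 0}, {"wx": 0, "wy": 0, "wz": 0, "dx": -0.036, "dy": 0.22, "dz": -0.12, "claw": 0}, {"wx": 0, "wy": 0, "wz": 0, "dx": -0.044, "dy": 0.27, "dz": -0.12, "claw": 0}, {"wx": 0, "wy": 0, "wz": 0, "dx": -0.0515, "dy": 0.318, "dz": -0.12, "claw": 0}, {"wx": 0, "wy": 0, "wz": 0, "dx": -0.0515, "dy": 0.318, "dz": -0.1, "claw": 0}, {"wx": 0, "wy": 0, "wz": 0, "dx": -0.0515, "dy": 0.318, "dz": -0.095, "claw": 0}, {"wx": 0, "wy": 0, "wz": 0, "dx": -0.0515, "dy": 0.318, "dz": -0.095, "claw": 0}]'

```text
clock: 19.88
eef_pos: [558.7, 324.3, 141.0]
ee_rot: [-0.001, -3.141, 0.0]
wrist_force: [0.4, 0.3, -1.1]
grip_width: 0.666
gripper_force: 64.6
```

```bash
python3 air.py 47.5 95 102 e; python3 -c "
import cv2,numpy as np
a=cv2.imread('pics/scenee.png')[130:330,380:600];b=cv2.imread('pics/sidee.png')[20:200,150:348]
cv2.imwrite('pics/b2.png',np.hstack([cv2.resize(i,(400,360)) for i in(a,b)]))"
```

```text
[558.7 324.3 141. ] [ 0.4  0.3 -1.1] 0.6659206918395812
scene 284 [554.5 324.2] 1.05 [528.2 275.8  95. ] [603.9 370.7 102. ]
side 159 [558.8 325. ] 1.39 [509.6 274.4  95.2] [602.1 343.3 101.9]
```

View pics/b2.png

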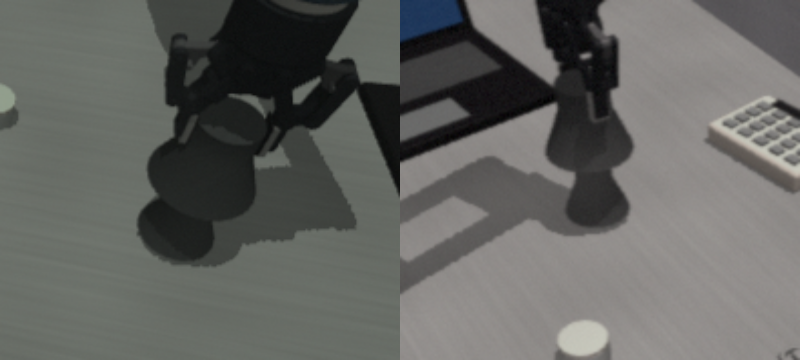

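The large hood hangs upright, its mouth at about (200,190) in the left crop, directly over the nested pair. Now I lower it.

step_arm --series '[{"wx": 0, "wy": 0, "wz": 0, "dx": -0.001, "dy": 0, "dz": 0.01, "claw": 0}, {"wx": 0, "wy": 0, "wz": 0, "dx": -0.001, "dy": 0, "dz": 0.02, "claw": 0}, {"wx": 0, "wy": 0, "wz": 0, "dx": -0.001, "dy": 0, "dz": 0.03, "claw": 0}, {"wx": 0, "wy": 0, "wz": 0, "dx": -0.001, "dy": 0, "dz": 0.04, "claw": 0}, {"wx": 0, "wy": 0, "wz": 0, "dx": -0.001, "dy": 0, "dz": 0.049, "claw": 0}, {"wx": 0, "wy": 0, "wz": 0, "dx": -0.001, "dy": 0, "dz": 0.055, "claw": 0}, {"wx": 0, "wy": 0, "wz": 0, "dx": -0.001, "dy": 0, "dz": 0.059, "claw": 0}, {"wx": 0, "wy": 0, "wz": 0, "dx": -0.001, "dy": 0, "dz": 0.063, "claw": 0}, {"wx": 0, "wy": 0, "wz": 0, "dx": -0.001, "dy": 0, "dz": 0.067, "claw": 0}, {"wx": 0, "wy": 0, "wz": 0, "dx": -0.001, "dy": 0, "dz": 0.067, "claw": 0}]'

```text
clock: 21.22
eef_pos: [559.6, 324.9, 73.5]
ee_rot: [0.0, -3.141, 0.0]
wrist_force: [0.9, 0.3, -1.0]
grip_width: 0.662
gripper_force: 64.6
```

step_arm --series '[{"wx": 0, "wy": 0, "wz": 0, "dx": 0, "dy": 0, "dz": 0.004, "claw": 0}, {"wx": 0, "wy": 0, "wz": 0, "dx": 0, "dy": 0, "dz": 0.008, "claw": 0}, {"wx": 0, "wy": 0, "wz": 0, "dx": 0, "dy": 0, "dz": 0.012, "claw": 0}, {"wx": 0, "wy": 0, "wz": 0, "dx": 0, "dy": 0, "dz": 0.016, "claw": 0}, {"wx": 0, "wy": 0, "wz": 0, "dx": 0, "dy": 0, "dz": 0.018, "claw": 0}, {"wx": 0, "wy": 0, "wz": 0, "dx": 0, "dy": 0, "dz": 0.019, "claw": 0}, {"wx": 0, "wy": 0, "wz": 0, "dx": 0, "dy": 0, "dz": 0.02, "claw": 0}, {"wx": 0, "wy": 0, "wz": 0, "dx": 0, "dy": 0, "dz": 0.02, "claw": 0}]'

```text
clock: 22.22
eef_pos: [559.9, 325.0, 54.0]
ee_rot: [-0.0, 3.141, 0.0]
wrist_force: [-0.8, -0.0, -1.3]
grip_width: 0.665
gripper_force: 64.7
```

step_arm --series '[{"wx": 0, "wy": 0, "wz": 0, "dx": 0, "dy": 0, "dz": 0.0005, "claw": 0}, {"wx": 0, "wy": 0, "wz": 0, "dx": 0, "dy": 0, "dz": 0.001, "claw": 0}, {"wx": 0, "wy": 0, "wz": 0, "dx": 0, "dy": 0, "dz": 0.001, "claw": 0}]'

```text
clock: 22.6
eef_pos: [560.1, 325.0, 53.8]
ee_rot: [-0.0, 3.141, 0.0]
wrist_force: [-2.2, -0.5, 5.1]
grip_width: 0.664
gripper_force: 65.4
```

step_arm --series '[{"wx": 0, "wy": 0, "wz": 0, "dx": 0, "dy": 0, "dz": -0.0005, "claw": 0.75}, {"wx": 0, "wy": 0, "wz": 0, "dx": 0, "dy": 0, "dz": -0.0005, "claw": 1}, {"wx": 0, "wy": 0, "wz": 0, "dx": 0, "dy": 0, "dz": -0.0005, "claw": 1}, {"wx": 0, "wy": 0, "wz": 0, "dx": 0, "dy": 0, "dz": -0.0005, "claw": 1}, {"wx": 0, "wy": 0, "wz": 0, "dx": 0, "dy": 0, "dz": -0.03, "claw": 1}, {"wx": 0, "wy": 0, "wz": 0, "dx": 0, "dy": 0, "dz": -0.08, "claw": 1}, {"wx": 0, "wy": 0, "wz": 0, "dx": 0, "dy": 0, "dz": -0.127, "claw": 1}, {"wx": 0, "wy": 0, "wz": 0, "dx": 0.025, "dy": -0.042, "dz": -0.127, "claw": 1}, {"wx": 0, "wy": 0, "wz": 0, "dx": 0.053, "dy": -0.088, "dz": -0.127, "claw": 1}, {"wx": 0, "wy": 0, "wz": 0, "dx": 0.081, "dy": -0.134, "dz": -0.127, "claw": 1}, {"wx": 0, "wy": 0, "wz": 0, "dx": 0.109, "dy": -0.18, "dz": -0.127, "claw": 1}, {"wx": 0, "wy": 0, "wz": 0, "dx": 0.124, "dy": -0.2055, "dz": -0.127, "claw": 1}, {"wx": 0, "wy": 0, "wz": 0, "dx": 0.124, "dy": -0.2055, "dz": -0.127, "claw": 1}, {"wx": 0, "wy": 0, "wz": 0, "dx": 0.124, "dy": -0.2055, "dz": -0.127, "claw": 1}]'

```text
clock: 24.35
eef_pos: [436.6, 119.8, 180.2]
ee_rot: [0.001, 3.14, 0.001]
wrist_force: [0.6, 0.1, 0.1]
grip_width: 1.002
gripper_force: 0.0
```

```bash
python3 chk.py 29 36 435.8 119.5 33 84 93 f;  python3 -c "
import cv2,numpy as np
a=cv2.imread('pics/scene_f.png')[130:330,300:520];b=cv2.imread('pics/side_f.png')[60:260,150:348]
cv2.imwrite('pics/b3.png',np.hstack([cv2.resize(i,(400,360)) for i in(a,b)]))"
```

```text
eef [436.6 119.8 180.2] obj [ 436.4  121.2   24.9   31.8 1645. ]
scene stack [558.1 324.6  29.9  86.7 754. ] obj [435.6 119.5  26.2  30.9 314. ]
side stack [560.  324.1  29.4  88.1  72. ] obj [435.  119.7  26.3  32.2 380. ]
```

View pics/b3.png

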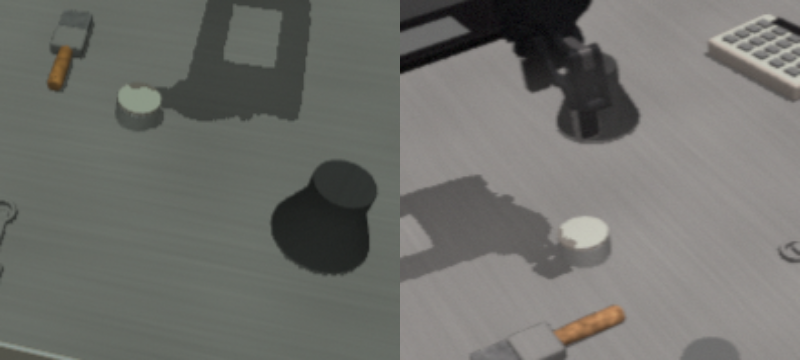

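The stack's roof is at z 88, as it should be, and its centre is at about (559,324). The reference, at (138,103) in the left crop, is white side up at (436,120). Next: grasp it.

step_arm --series '[{"wx": 0, "wy": 0, "wz": 0, "dx": 0, "dy": 0.0005, "dz": 0.05, "claw": 1}, {"wx": 0, "wy": 0, "wz": 0, "dx": 0, "dy": 0.0005, "dz": 0.1, "claw": 1}, {"wx": 0, "wy": 0, "wz": 0, "dx": 0, "dy": 0.0005, "dz": 0.14, "claw": 1}, {"wx": 0, "wy": 0, "wz": 0, "dx": 0, "dy": 0.0005, "dz": 0.165, "claw": 1}, {"wx": 0, "wy": 0, "wz": 0, "dx": 0, "dy": 0.0005, "dz": 0.1745, "claw": 1}, {"wx": 0, "wy": 0, "wz": 0, "dx": 0, "dy": 0.0005, "dz": 0.1745, "claw": 1}, {"wx": 0, "wy": 0, "wz": 0, "dx": 0, "dy": 0.0005, "dz": 0.1745, "claw": 0.68}, {"wx": 0, "wy": 0, "wz": 0, "dx": 0, "dy": 0.0005, "dz": 0.1745, "claw": 0}, {"wx": 0, "wy": 0, "wz": 0, "dx": 0, "dy": 0.0005, "dz": 0.1745, "claw": 0}, {"wx": 0, "wy": 0, "wz": 0, "dx": 0, "dy": 0.0005, "dz": 0.1745, "claw": 0}, {"wx": 0, "wy": 0, "wz": 0, "dx": 0, "dy": 0.0005, "dz": 0.1745, "claw": 0}, {"wx": 0, "wy": 0, "wz": 0, "dx": 0, "dy": 0.0005, "dz": 0.1745, "claw": 0}]'

```text
clock: 26.0
eef_pos: [436.7, 120.1, 6.7]
ee_rot: [0.0, 3.139, 0.0]
wrist_force: [-1.4, 0.8, 6.6]
grip_width: 0.563
gripper_force: 61.1
```

step_arm --series '[{"wx": 0, "wy": 0, "wz": 0, "dx": 0, "dy": 0, "dz": -0.03, "claw": 0}, {"wx": 0, "wy": 0, "wz": 0, "dx": 0, "dy": 0, "dz": -0.08, "claw": 0}, {"wx": 0, "wy": 0, "wz": 0, "dx": -0.005, "dy": -0.02, "dz": -0.125, "claw": 0}, {"wx": 0, "wy": 0, "wz": 0, "dx": -0.017, "dy": -0.065, "dz": -0.13, "claw": 0}, {"wx": 0, "wy": 0, "wz": 0, "dx": -0.03, "dy": -0.117, "dz": -0.13, "claw": 0}, {"wx": 0, "wy": 0, "wz": 0, "dx": -0.043, "dy": -0.169, "dz": -0.13, "claw": 0}, {"wx": 0, "wy": 0, "wz": 0, "dx": -0.056, "dy": -0.221, "dz": -0.13, "claw": 0}, {"wx": 0, "wy": 0, "wz": 0, "dx": -0.07, "dy": -0.273, "dz": -0.13, "claw": 0}, {"wx": 0, "wy": 0, "wz": 0, "dx": -0.084, "dy": -0.325, "dz": -0.13, "claw": 0}, {"wx": 0, "wy": 0, "wz": 0, "dx": -0.097, "dy": -0.377, "dz": -0.13, "claw": 0}, {"wx": 0, "wy": 0, "wz": 0, "dx": -0.109, "dy": -0.425, "dz": -0.11, "claw": 0}, {"wx": 0, "wy": 0, "wz": 0, "dx": -0.1145, "dy": -0.4465, "dz": -0.08, "claw": 0}, {"wx": 0, "wy": 0, "wz": 0, "dx": -0.1145, "dy": -0.4465, "dz": -0.06, "claw": 0}, {"wx": 0, "wy": 0, "wz": 0, "dx": -0.1145, "dy": -0.4465, "dz": -0.06, "claw": 0}, {"wx": 0, "wy": 0, "wz": 0, "dx": -0.1145, "dy": -0.4465, "dz": -0.06, "claw": 0}]'

```text
clock: 27.88
eef_pos: [550.7, -326.6, 66.4]
ee_rot: [-0.0, 3.141, -0.001]
wrist_force: [1.2, -0.7, -1.7]
grip_width: 0.564
gripper_force: 62.5
```

```bash
python3 - <<'E'
from h import *
s=bot.sense();print(s["eef_pos"].round(1),s["wrist_force"].round(1))
im=[]
for n,(a,b) in(("scene",(110,60)),("side",(250,350))):
    c=snap(n,n+"g");P=cloud(c);p=c["pixels"].astype(int)
    m=(np.hypot(P[...,0]-550,P[...,1]+326)<42)
    q=P[m&(P[...,2]>62)&(P[...,2]<84)&(p.min(2)>60)];print(n,len(q),q.min(0).round(1),q.max(0).round(1))
    im.append(cv2.resize(c["pixels"][a:a+150,b:b+200,::-1],(400,300)))
cv2.imwrite("pics/b4.png",np.hstack(im))
E
```

```text
[ 550.7 -326.6   66.4] [ 1.2 -0.7 -1.7]
scene 155 [ 557.5 -361.8   62.2] [ 574.3 -304.9   84. ]
side 293 [ 525.1 -357.1   62. ] [ 546.3 -292.3   83.9]
```

View pics/b4.png

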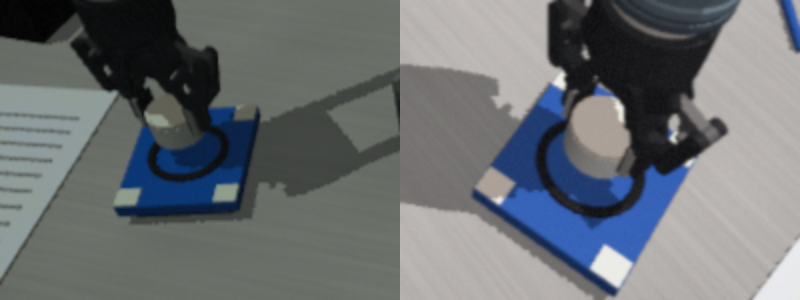

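The disc hangs level over the ring: the left crop shows the ring at (188,152) and the right at (590,165). Its centre is at x≈549.7, y≈-326.6, within 1 mm of the ring's centre. Next: lower it.

step_arm --series '[{"wx": 0, "wy": 0, "wz": 0, "dx": 0, "dy": 0, "dz": 0.008, "claw": 0}, {"wx": 0, "wy": 0, "wz": 0, "dx": 0, "dy": 0, "dz": 0.016, "claw": 0}, {"wx": 0, "wy": 0, "wz": 0, "dx": 0, "dy": 0, "dz": 0.022, "claw": 0}, {"wx": 0, "wy": 0, "wz": 0, "dx": 0, "dy": 0, "dz": 0.026, "claw": 0}, {"wx": 0, "wy": 0, "wz": 0, "dx": 0, "dy": 0, "dz": 0.027, "claw": 0}, {"wx": 0, "wy": 0, "wz": 0, "dx": 0, "dy": 0, "dz": 0.028, "claw": 0}, {"wx": 0, "wy": 0, "wz": 0, "dx": 0, "dy": 0, "dz": 0.028, "claw": 0}]'

```text
clock: 28.85
eef_pos: [550.4, -326.6, 37.4]
ee_rot: [0.0, 3.141, -0.0]
wrist_force: [0.0, -0.6, -1.5]
grip_width: 0.565
gripper_force: 62.5
```

step_arm --series '[{"wx": 0, "wy": 0, "wz": 0, "dx": 0, "dy": 0, "dz": 0.0005, "claw": 0}, {"wx": 0, "wy": 0, "wz": 0, "dx": 0, "dy": 0, "dz": 0.001, "claw": 0}, {"wx": 0, "wy": 0, "wz": 0, "dx": 0, "dy": 0, "dz": 0.0015, "claw": 0}, {"wx": 0, "wy": 0, "wz": 0, "dx": 0, "dy": 0, "dz": 0.0015, "claw": 0}]'

```text
clock: 29.35
eef_pos: [550.4, -326.6, 36.7]
ee_rot: [-0.0, 3.141, -0.001]
wrist_force: [-2.0, 2.3, 4.6]
grip_width: 0.567
gripper_force: 63.0
```

step_arm --series '[{"wx": 0, "wy": 0, "wz": 0, "dx": 0, "dy": 0, "dz": 0, "claw": 0.7}, {"wx": 0, "wy": 0, "wz": 0, "dx": 0, "dy": 0, "dz": 0, "claw": 1}, {"wx": 0, "wy": 0, "wz": 0, "dx": 0, "dy": 0, "dz": 0, "claw": 1}, {"wx": 0, "wy": 0, "wz": 0, "dx": 0, "dy": 0, "dz": 0, "claw": 1}, {"wx": 0, "wy": 0, "wz": 0, "dx": 0, "dy": 0, "dz": -0.03, "claw": 1}, {"wx": 0, "wy": 0, "wz": 0, "dx": 0, "dy": 0, "dz": -0.08, "claw": 1}, {"wx": 0, "wy": 0, "wz": 0, "dx": 0, "dy": 0, "dz": -0.13, "claw": 1}, {"wx": 0, "wy": 0, "wz": 0, "dx": 0, "dy": 0, "dz": -0.16, "claw": 1}, {"wx": 0, "wy": 0, "wz": 0, "dx": 0, "dy": 0, "dz": -0.16, "claw": 1}, {"wx": 0, "wy": 0, "wz": 0, "dx": 0, "dy": 0, "dz": -0.16, "claw": 1}]'

```text
clock: 30.6
eef_pos: [549.8, -326.1, 194.6]
ee_rot: [0.0, -3.14, -0.002]
wrist_force: [0.2, 0.7, -0.5]
grip_width: 0.997
gripper_force: 0.0
```

```bash
python3 chk.py 58 67 550.5 -326.5 35 84 93 h; python3 - <<'E'
import cv2,numpy as np
from h import *
c,P,s=wcloud();cv2.imwrite("pics/w2.png",c["pixels"][:,:,::-1])
p=c["pixels"].astype(int);q=P[(p.max(2)<50)&(P[...,2]>32)&(P[...,2]<39)&(np.hypot(P[...,0]-550,P[...,1]+326)<45)]
print("ring",cv2.minEnclosingCircle(q[:,:2].astype(np.float32)))
E
```

```text
eef [ 549.8 -326.1  194.6] obj [ 549.8 -326.    25.    61.7 1814. ]
scene stack [558.1 323.7  29.9  86.7 747. ] obj [ 550.2 -327.5   26.4   61.5  357. ]
side stack [558.5 325.   31.2  88.2 334. ] obj [ 550.3 -326.6   26.    61.7  845. ]
ring ((550.1025390625, -325.9821472167969), 40.396751403808594)
```

View pics/w2.png

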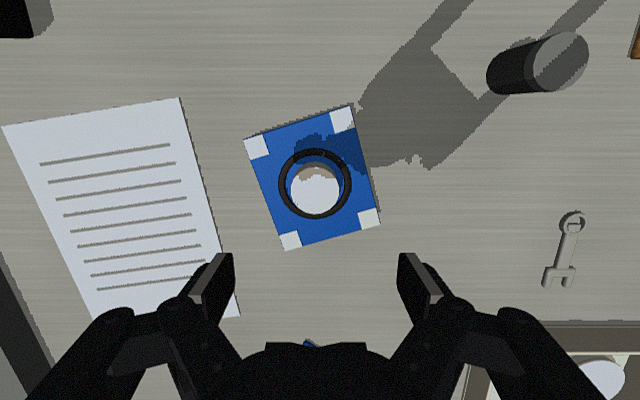

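View pics/scene_h.png

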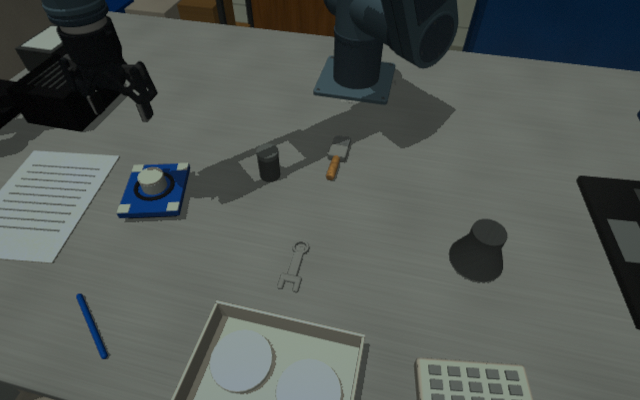

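The wrist view shows the disc at (315,190), white side up inside the ring. Its top is at z 62 and it is about 0.3 mm off the ring's centre. In the scene view the nested hoods stand upright at (478,250), the canister is untouched at (268,162), and the gripper is clear of everything. Handing in.

```bash
python3 -c "
from bench import bot
print(bot.job_done())"
```

```text
the job is handed in; nothing more can be done
None
```

The job is handed in, though no verdict came back: all three hoods are nested on the post, the reference lies white side up in the carrier ring, the canister was left alone, and it took about 31 s of the 99 s allowed.

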